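# Load a sample tube into a latched-hood tube reader

### The arm

A 6-joint arm with a two-finger parallel gripper is mounted at the origin on the work surface. World frame = base frame: x ahead of the robot, y to its left, z up, the work surface at z = 0. Lengths are in m, angles in rad, forces in N, time in s.
With the tool pointing down it reaches from about 0.35 to 0.925 m from the base axis. Payload 6.4 kg.
Tool frame: the origin (TCP) lies between the finger pads; the fingertips stand 8 mm ahead of it and the grasp point (between the pads) lies 11 mm behind it (env.tip_reach is the distance from the TCP to the fingertips, in m); z points along the fingers, y is the line along which they close (so a half turn about z gives the same grasp; the last joint's range is limited). The gripper opens to 85 mm and grips with 20 to 120 N. Pads are 22 mm wide; open, the fingers measure 114 mm over their backs; the gripper's body (76 mm by 85 mm) begins 54 mm behind the grasp point. The pads swing forward as they close: fully open they stand 13 mm farther back than shut.
Start: joints at [0.943, 0.245, 1.558, -0, 1.339, -0.174], TCP at [0.285, 0.584, 0.239] pointing down, gripper open.
Joint ranges: [-3.13, 3.13], [-1.02, 2.26], [0.13, 2.54], [-0.95, 4.09], [0.21, 2.88], [-2.74, 2.74]. Speed limits (rad/s): [2.57, 2.57, 3.14, 3.14, 3.14, 3.14].

### API

Orientations are given as [roll, pitch, yaw] about the fixed x, y, z axes, in that order (R = Rz(yaw) Ry(pitch) Rx(roll)).
In Python, from plant import monitor, optics, env gives the robot as it stands.
- The arm moves only by the tool jog_arm, never from a script. Its argument "rows" is a list that holds one entry, the list of rows, each a list of 7 numbers: the turn, a rotation vector about the world's x, y, z in degrees, then the shift along the world's x, y, z in m, then the closure, from 0 (fully open) to 1 (shut). A call has 1 to 5 rows; each row shifts and turns the commanded pose from where the row before left it; what a row does not reach is not made up. A row lasts 1/10 s, in which the tool goes at most 50 mm and 8.59 degrees, less where a joint would pass 70% of its speed; a pose out of reach is approached as far as the arm can. A call with a gripper value outside its range is refused whole. The fingers move at their own pace and stop on an object; "squeeze" is the grip in N (left out, the last holds). Time passes only in rows, so rows that do not move let the fingers close. It gives the time, the measured TCP pose, the force and the opening at its end, in the units of the state.
- monitor.sense(): the state, without advancing time (a new reading comes with each control period).
- optics.camera(name): name is "scene" or "top"; returns the picture (420x560x3 uint8, red, green, blue); there is no depth.
- optics.get_calibration(name): a dict with "fx", "fy", "cx", "cy" (pixels), "eye" and "rotation" of the camera in the world. Camera axes: x right, y up, looking along -z (the intrinsics and any distortion apply to the point x, -y, -z); pixel columns grow to the right and rows downward; lengths in m; the calibration is good to about 2 mm. A picture is of the moment at which its call begins. get_calibration takes no time and is no camera call.
- env.hand_in(): hands the job in, once; it reports no verdict.
The state is a dict: "clock": time; "joint_pos": joint angles; "qd": joint speeds; "tau": joint torques, N m; "position": TCP position; "eef_rot": TCP orientation; "ft_force": force on the tool from outside, world axes, zero at the start; "wrist_torque": the same for the moment, N m; "width": opening from 0.0 (shut) to 1.0 (fully open).
Only numpy, scipy, OpenCV 4.12 (cv2) and the standard library are available. Lean on these libraries where they do the work, as an engineer would, in place of code of your own. Each camera call takes 0.05 s, during which the arm holds its last target. There are 200 camera calls.

### The job

Press the red thumb button of the tube reader so that its blue hood springs open, take the blue-capped tube from the white rack and stand it fully home in the reader's well, then press the hood down until it snaps shut and stays shut. Be gentle with the reader, whose height varies, so go by feel, and leave everything else where it is.

Things in the scene. Friction and masses are not known exactly. Their poses are not given: they have to be found in the camera images.
- reader: tube reader: black foot plate 190x130x12 mm fixed to the bench; origin on the bench, x points from button (front) to hinge (back), z up. Its beige housing (x -110 to +80 mm, 116 mm wide) stands on levelling feet, 0 to 14 mm above the lowest level: unmeasured, new each time, fixed in work. All heights told are for the lowest level. It bears at most 25 N from the robot, 40 N from the tube
- button_spot (a point): middle of the red button's top at the lowest level (76 mm above bench; truly 0-14 mm higher), 88 mm in front of the origin. Pad 40 mm along x, 36 along y; 26 mm behind this point a red hook rises to 99 mm and holds a steel bar on the hood. Press straight down: soft, frees the hood after 4-6 mm at 3-4 N, hard stop after 9 mm; springs back when let go
- well_spot (a point): centre of the mouth of the round vertical well (19 mm bore, 42 mm deep, mouth chamfered 2.5 mm, sprung rubber floor that yields 5 mm at 6 N, then is hard) in the housing's aluminium top under the hood, at the lowest level: 70 mm above the bench, truly 0-14 mm higher; 8 mm behind the reader's origin
- hinge_spot (a point): middle of the hood's hinge line (along the reader's y) at the lowest level: 72 mm above the bench, truly 0-14 mm higher; 70 mm behind the reader's origin. Shut, the hood reaches 115 mm forward of it and is 112 mm wide; its flat outer top is then 38 mm above the hinge line
- lid (a joint): angle of the hollow blue hood, rad: 0 latched, stop 1.5 = upright, top face turned away from the button. A spring drives it open (3 N at its front when shut, 2 N open). To shut: push the top face over from behind in an arc about the hinge, then press down near the front edge; its bar rides over the hook and clicks in at 8-14 N, then the force drops; 3 mm lower is a hard stop. It clears a seated tube by 7 mm
- latch (a joint): angle of the button rocker, rad: 0 at rest (hooked), grows as the button is pressed, frees the hood at about 0.12 to 0.16, stop at 0.25
- tube_blue: sample tube with the blue cap, upright, 70 mm tall: clear tube 16 mm diameter with tapered foot for 48 mm, then a round cap 20 mm diameter and 22 mm high; origin at the centre of its foot, z up; 25 g. In the rack and in the well it stands 28 mm proud: the cap's lower edge is 6 mm above the rack's or well's top. Grip it by the cap
- rack: white rack block, fixed, 56 mm (x) x 190 mm (y) x 50 mm high, origin under its centre; four wells in a row along its y at -66, -22, 22 and 66 mm, 19 mm bore, 42 mm deep; three hold tubes standing 28 mm proud
- tube_yellow: the same tube with a yellow cap in the rack; leave it
- tube_red: the same tube with a red cap in the rack; leave it
- reagent: amber bottle, 64 mm diameter, 150 mm tall, origin at its foot; leave it
- beaker: glass beaker, 76 mm diameter, 95 mm tall, origin at its foot; leave it
- dish: flat round dish, 92 mm diameter, 19 mm high, origin at its underside; leave it
- pipette: pipette lying flat, 265 mm long, 24 mm high, origin on its underside near the middle; leave it
- tipbox: blue open box 90 x 120 x 50 mm, origin under its centre; leave it

How it is judged:
By the outcome, as a careful person would: the job done as asked, in the order asked, and still so for the second after the job is handed in, with the robot touching nothing.
It also fails if it takes over 67 s, if anything falls off the work surface, if the arm or the gripper's body presses on something with over 40 N, if the wrist force passes 120 N, or if a joint passes its speed limit or range.

## Working session

There is one attempt and no reset: what is moved stays moved. The work goes in short steps, Python scripts to look and compute and a tool call to move; the robot and the scene stay as the last step left them, time stands still between calls to the robot, and variables do not carry over. Pictures are saved under pics/ and viewed, on a budget of 10 in all, crops included, one or two more only if the job needs it, and the job is handed in when it is done.

Besides the shell and the picture viewer there is one more tool, called after "Call:" by a JSON object that holds its "fn" and its "kwargs". jog_arm: Moves the arm, as the interface text tells. Its arguments: {"type":"object","properties":{"rows":{"type":"array","items":{"type":"array","items":{"type":"array","items":{"type":"number"}}}},"squeeze":{"type":"number"}},"required":["rows"]}

```bash
mkdir -p pics; ls; python3 - <<'E'
from plant import monitor, optics, env
import cv2,numpy as np
for n in("scene","top"):
    im=optics.camera(n);cv2.imwrite(f"pics/{n}0.png",im[:,:,::-1])
    print(n,optics.get_calibration(n))
s=monitor.sense();print(s, env.tip_reach)
E
```

```text
pics
scene {'fx': 500.0621227516728, 'fy': 500.0621227516728, 'cx': 277.06652847185137, 'cy': 220.72645910357429, 'eye': array([ 1.03125454, -0.79258125,  0.86722151]), 'rotation': array([0.88006382, 0.01004942, 0.47804607])}
top {'fx': 441.3094935860427, 'fy': 441.3094935860427, 'cx': 279.5527184250759, 'cy': 211.959904156916, 'eye': array([0.46427604, 0.02876949, 1.20892134]), 'rotation': array([ 0.11146859, -0.00643097, -1.58860154])}
{'clock': 0.1, 'joint_pos': array([ 9.42889878e-01,  2.45718215e-01,  1.55891322e+00,  2.72947127e-05,
        1.33869577e+00, -1.74091667e-01]), 'qd': array([ 0.00083784, -0.0017879 , -0.00114709, -0.00037472, -0.00049432,
       -0.0001705 ]), 'tau': array([-8.36329709e-04, -4.30667996e+01, -3.27130258e+01, -2.19561662e-04,
        2.83689726e-03,  1.74617696e-05]), 'position': array([0.28464828, 0.58381087, 0.2382958 ]), 'eef_rot': array([-3.13988891e+00, -3.26599313e-04,  2.68777129e+00]), 'ft_force': array([ 0.59861567,  0.28528085, -0.48889312]), 'wrist_torque': array([-0.0184439 ,  0.00146397, -0.00621183]), 'width': 0.9975570682863812} 0.008
```

View pics/scene0.png

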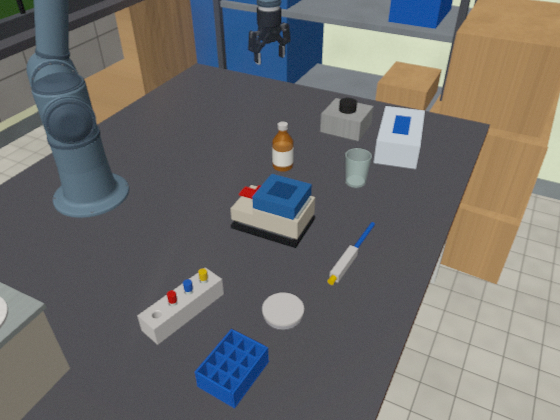

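View pics/top0.png

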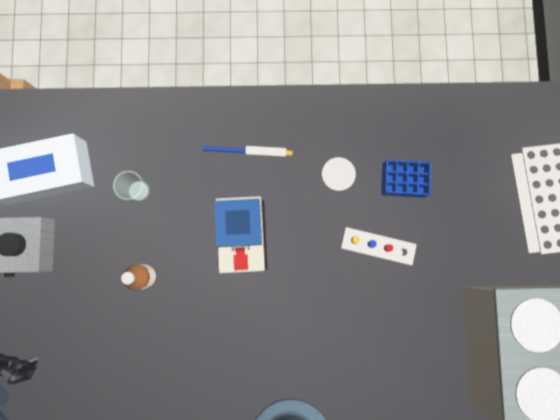

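```bash
cat > h.py <<'E'
import cv2,numpy as np
from scipy.spatial.transform import Rotation as R
from plant import monitor, optics, env
def rot(n): return R.from_euler('xyz',optics.get_calibration(n)['rotation']).as_matrix()
def ray(n,p):
    c=optics.get_calibration(n)
    d=rot(n)@np.array([(p[0]-c['cx'])/c['fx'],-(p[1]-c['cy'])/c['fy'],-1])
    return c['eye'],d/np.linalg.norm(d)
def plane(n,p,z):
    e,d=ray(n,p); return e+d*(z-e[2])/d[2]
def proj(n,X):
    c=optics.get_calibration(n); q=rot(n).T@(np.array(X)-c['eye'])
    return np.array([c['cx']+c['fx']*q[0]/-q[2], c['cy']-c['fy']*q[1]/-q[2]])
def tri(p,q):
    e,d=ray('scene',p);f,g=ray('top',q)
    s=np.linalg.lstsq(np.c_[d,-g],f-e,rcond=None)[0]
    a,b=e+s[0]*d,f+s[1]*g
    return (a+b)/2,np.linalg.norm(a-b)
def blobs(im,col,box,amin=8):
    x0,y0,x1,y1=box
    hsv=cv2.cvtColor(im,cv2.COLOR_RGB2HSV)
    H,S,V=[hsv[...,i].astype(int) for i in range(3)]
    m={'red':((H<8)|(H>172))&(S>170)&(V>100),'blue':(H>100)&(H<125)&(S>150)&(V>70),'yellow':(H>20)&(H<32)&(S>150)&(V>120),
       'white':(S<40)&(V>170),'beige':(H>8)&(H<30)&(S>15)&(S<90)&(V>150)}[col].astype(np.uint8)
    k=np.zeros_like(m);k[y0:y1,x0:x1]=m[y0:y1,x0:x1]
    cs,_=cv2.findContours(k,cv2.RETR_EXTERNAL,cv2.CHAIN_APPROX_NONE)
    out=[]
    for c in cs:
        mm=np.zeros_like(k);cv2.drawContours(mm,[c],-1,1,-1);mm&=k
        ys,xs=np.nonzero(mm)
        if len(xs)>=amin: out.append(((round(xs.mean(),1),round(ys.mean(),1)),len(xs),cv2.minAreaRect(c)))
    return sorted(out,key=lambda o:-o[1])
E
python3 - <<'E'
from h import *
np.set_printoptions(precision=4,suppress=True)
ims={n:cv2.imread(f'pics/{n}0.png')[:,:,::-1].copy() for n in('scene','top')}
print('base',proj('top',[0,0,0]),proj('scene',[0,0,0]),'tcp',proj('scene',[.285,.584,.239]),proj('top',[.285,.584,.239]))
B={'scene':(130,255,230,335),'top':(335,220,425,270)}
P={}
for n in B:
    for c in('red','blue','yellow'):
        b=blobs(ims[n],c,B[n],5); print(n,c,[(o[0],o[1]) for o in b]); P[n,c]=b[0][0]
for c in('red','blue','yellow'):print(c,tri(P['scene',c],P['top',c]),plane('top',P['top',c],.078)) 
B={'scene':(220,165,330,245),'top':(205,185,275,280)}
for n in B:
    for c in('red','blue','beige'): print(n,c,[(o[0],o[1],np.round(cv2.boxPoints(o[2]),1).tolist()) for o in blobs(ims[n],c,B[n],15)])
print('rack',[(o[1],np.round(cv2.boxPoints(o[2]),1).tolist()) for o in blobs(ims['top'],'white',(335,220,425,270),100)])
for n,b in B.items():
    x0,y0,x1,y1=b; cv2.imwrite(f'pics/c{n}.png',cv2.resize(ims[n][y0:y1,x0:x1,::-1],None,fx=5,fy=5,interpolation=cv2.INTER_CUBIC))
a=cv2.imread('pics/cscene.png');b=cv2.imread('pics/ctop.png')[:, :240] if 0 else cv2.imread('pics/ctop.png')
o=np.zeros((480,800,3),np.uint8);o[:400,:550][:, :]=cv2.resize(a,(550,400));b=cv2.resize(b,(250,340));o[:340,550:]=b;cv2.imwrite('pics/crop.png',o)
E
```

```text
base [290.7791 440.4001] [ 91.8517 194.1087] tcp [269.9125  61.1025] [ 17.31   350.7703]
scene red [((np.float64(171.3), np.float64(296.4)), 89)]
scene blue [((np.float64(187.3), np.float64(285.1)), 89), ((np.float64(228.0), np.float64(333.0)), 10)]
scene yellow [((np.float64(202.5), np.float64(274.2)), 86)]
top red [((np.float64(388.6), np.float64(247.4)), 21)]
top blue [((np.float64(371.7), np.float64(243.4)), 23)]
top yellow [((np.float64(355.3), np.float64(239.5)), 22)]
red (array([ 0.4943, -0.2617,  0.0666]), np.float64(0.001700932908571799)) [ 0.4947 -0.2582  0.078 ]
blue (array([ 0.5053, -0.2186,  0.0658]), np.float64(0.0019998158757006898)) [ 0.5057 -0.2153  0.078 ]
yellow (array([ 0.5163, -0.1763,  0.066 ]), np.float64(0.0015304051618339146)) [ 0.5164 -0.1737  0.078 ]
scene red [((np.float64(247.9), np.float64(191.7)), 130, [[238.10000610351562, 188.0], [259.0, 185.0], [260.5, 195.60000610351562], [239.6999969482422, 198.60000610351562]])]
scene blue [((np.float64(281.5), np.float64(195.8)), 1747, [[250.1999969482422, 206.8000030517578], [260.6000061035156, 169.8999938964843
[... 380 characters left out ...]
50.39999389648438, 184.60000610351562], [256.0, 186.0], [255.39999389648438, 188.39999389648438]])]
top red [((np.float64(240.3), np.float64(259.9)), 172, [[235.0, 250.0], [246.0, 250.0], [246.0, 268.0], [235.0, 268.0]])]
top blue []
top beige [((np.float64(241.0), np.float64(258.7)), 839, [[216.5, 246.1999969482422], [263.0, 242.89999389648438], [264.8999938964844, 269.8999938964844], [218.39999389648438, 273.29998779296875]]), ((np.float64(240.1), np.float64(197.2)), 59, [[216.0, 196.0], [260.0, 196.0], [260.0, 198.0], [216.0, 198.0]])]
rack [(1410, [[340.29998779296875, 248.0], [345.5, 226.39999389648438], [416.8999938964844, 243.6999969482422], [411.70001220703125, 265.20001220703125]])]
```

View pics/crop.png

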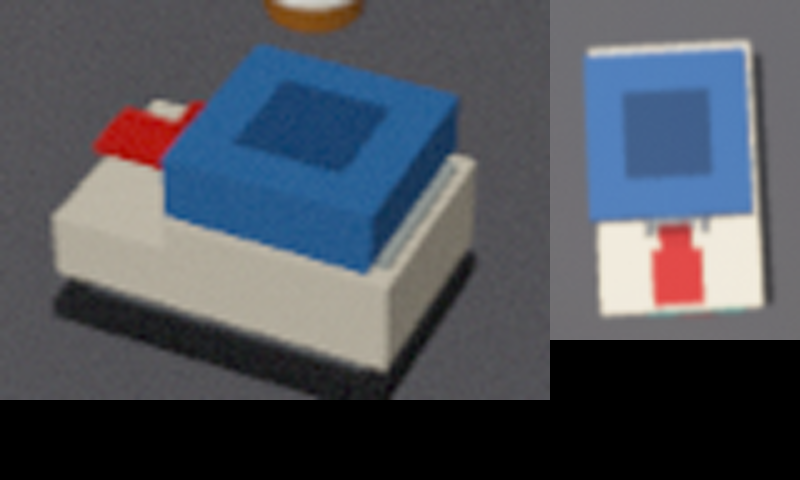

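```bash
python3 - <<'E'
from h import *
np.set_printoptions(precision=4,suppress=True)
S={'FR':(165,158),'FL':(258,44),'BL':(458,98),'BR':(383,214)}
T={'FR':(752,213),'FL':(591,219),'BL':(584,52),'BR':(749,42)}
P={}
for k in S:
    s=(219.5+S[k][0]/5,164.5+S[k][1]/5); t=(204.5+(T[k][0]-550)/3.571,184.5+T[k][1]/3.579)
    P[k],e=tri(s,t); print(k,P[k],e, [plane('top',t,z)[:2] for z in(.110,.117,.124)])
print('mid',sum(P.values())/4)
print('len', [np.linalg.norm(P[a]-P[b]) for a,b in('FR','BR'),('FL','BL')and [('FR','BR'),('FL','BL'),('FR','FL'),('BR','BL')]] if 0 else [np.linalg.norm(P[a]-P[b]) for a,b in [('FR','BR'),('FL','BL'),('FR','FL'),('BR','BL')]])
for z in(.110,.117,.124):
    Q={k:plane('top',(204.5+(T[k][0]-550)/3.571,184.5+T[k][1]/3.579),z) for k in T}
    c=sum(Q.values())/4; u=(Q['BL']+Q['BR']-Q['FL']-Q['FR'])/2; v=Q['FL']+Q['BL']-Q['FR']-Q['BR']
    print(z,'centre',c,'len',np.linalg.norm(u),np.linalg.norm(v)/2,'yaw',np.degrees(np.arctan2(u[1],u[0])),np.degrees(np.arctan2(-v[0],v[1])))
    uh=u/np.linalg.norm(u); mid=(Q['BL']+Q['BR'])/2
    print('  origin',c-uh*.0125, 'button',c-uh*.1005,'well',c-uh*.0045)
print('button', plane('top',(240.5,262),.083), 'red in top w/ hook',plane('top',(240.3,259.9),.083))
print('closed gripper',env.__dict__.keys() if hasattr(env,'__dict__') else '')
E
```

```text
File "<stdin>", line 10
    print('len', [np.linalg.norm(P[a]-P[b]) for a,b in('FR','BR'),('FL','BL')and [('FR','BR'),('FL','BL'),('FR','FL'),('BR','BL')]] if 0 else [np.linalg.norm(P[a]-P[b]) for a,b in [('FR','BR'),('FL','BL'),('FR','FL'),('BR','BL')]])
                                                                 ^
SyntaxError: invalid syntax
```

```bash
python3 - <<'E'
from h import *
np.set_printoptions(precision=4,suppress=True)
S={'FR':(165,158),'FL':(258,44),'BL':(458,98),'BR':(383,214)}
T={'FR':(752,213),'FL':(591,219),'BL':(584,52),'BR':(749,42)}
t=lambda k:(204.5+(T[k][0]-550)/3.571,184.5+T[k][1]/3.579)
P={}
for k in S:
    P[k],e=tri((219.5+S[k][0]/5,164.5+S[k][1]/5),t(k)); print(k,P[k],e)
print('mid',sum(P.values())/4)
for z in(.110,.117,.124):
    Q={k:plane('top',t(k),z) for k in T}
    c=sum(Q.values())/4; u=(Q['BL']+Q['BR']-Q['FL']-Q['FR'])/2; v=Q['FL']+Q['BL']-Q['FR']-Q['BR']
    print(z,'centre',c,'len',np.linalg.norm(u),np.linalg.norm(v)/2,'yaw',np.degrees(np.arctan2(u[1],u[0])),np.degrees(np.arctan2(-v[0],v[1])))
    uh=u/np.linalg.norm(u)
    print('  origin',c-uh*.0125, 'button',c-uh*.1005,'well',c-uh*.0045)
print('button', plane('top',(240.5,262),.083), 'red in top w/ hook',plane('top',(240.3,259.9),.083))
E
```

```text
FR [0.5078 0.0668 0.118 ] 0.0007962263955690394
FL [0.5041 0.1768 0.1191] 0.002644025609042816
BL [0.6195 0.1812 0.1182] 0.004428845227837006
BR [0.6271 0.0677 0.1234] 0.0030443055576104753
mid [0.5646 0.1231 0.1197]
0.11 centre [0.5659 0.1241 0.11  ] len 0.11852603470002834 0.11406529640402426 yaw 1.2673798771183031 1.839558324532423
  origin [0.5534 0.1239 0.11  ] button [0.4655 0.1219 0.11  ] well [0.5614 0.124  0.11  ]
0.117 centre [0.5653 0.1235 0.117 ] len 0.11777103776485062 0.1133387138484437 yaw 1.2673798771183113 1.839558324532409
  origin [0.5528 0.1233 0.117 ] button [0.4648 0.1213 0.117 ] well [0.5608 0.1234 0.117 ]
0.124 centre [0.5646 0.1229 0.124 ] len 0.11701604082967287 0.11261213129286317 yaw 1.2673798771183171 1.8395583245324787
  origin [0.5522 0.1226 0.124 ] button [0.4642 0.1207 0.124 ] well [0.5601 0.1228 0.124 ]
button [0.4643 0.1205 0.083 ] red in top w/ hook [0.4696 0.121  0.083 ]
```

Call:
{"fn": "jog_arm", "kwargs": {"rows": [[[0,0,5.5,0.014,-0.038,0.01,1],[0,0,5.5,0.014,-0.038,0,1],[0,0,5.5,0.014,-0.038,0,1],[0,0,5.5,0.014,-0.038,0,1],[0,0,5.5,0.014,-0.038,0,1]]]}}

```text
clock: 0.6
position: [0.355, 0.3926, 0.2488]
eef_rot: [-3.141, -0.0, -3.111]
ft_force: [0.6, -0.2, 0.7]
width: 0.146
```

Call:
{"fn": "jog_arm", "kwargs": {"rows": [[[0,0,0,0.014,-0.038,0,1],[0,0,0,0.014,-0.038,0,1],[0,0,0,0.014,-0.038,0,1],[0,0,0,0.014,-0.038,0,1],[0,0,0,0.014,-0.038,0,1]]]}}

```text
clock: 1.1
position: [0.425, 0.2026, 0.249]
eef_rot: [-3.142, -0.0, -3.115]
ft_force: [-0.1, -0.1, -0.4]
width: 0.002
```

Call:
{"fn": "jog_arm", "kwargs": {"rows": [[[0,0,0,0.015,-0.04,0,1],[0,0,0,0.015,-0.04,-0.02,1],[0,0,0,0,0,-0.04,1],[0,0,0,0,0,-0.04,1],[0,0,0,0,0,0,1]]]}}

```text
clock: 1.6
position: [0.4504, 0.1236, 0.1436]
eef_rot: [-3.142, -0.013, -3.116]
ft_force: [-1.0, -0.1, -1.1]
width: 0.003
```

Call:
{"fn": "jog_arm", "kwargs": {"rows": [[[0,0,0,0.002,-0.003,-0.02,1],[0,0,0,0,0,-0.02,1],[0,0,0,0,0,0,1]]]}}

```text
clock: 1.9
position: [0.4559, 0.1214, 0.1086]
eef_rot: [-3.142, -0.003, -3.115]
ft_force: [0.1, 0.0, 0.4]
width: -0.0
```

Call:
{"fn": "jog_arm", "kwargs": {"rows": [[[0,0,0,0,0,-0.003,1],[0,0,0,0,0,0,1]]]}}

```text
clock: 2.1
position: [0.4579, 0.1215, 0.1078]
eef_rot: [-3.142, 0.002, -3.115]
ft_force: [-0.8, 0.3, 1.4]
width: 0.002
```

```bash
python3 -c "
from h import *
cv2.imwrite('pics/b.png',cv2.resize(np.hstack([optics.camera('scene')[130:260,200:350],optics.camera('top')[160:290,180:300]])[:,:,::-1],None,fx=2.9,fy=2.9,interpolation=cv2.INTER_CUBIC))
s=monitor.sense();print(s['position'],s['eef_rot'],s['ft_force'])"
```

```text
[0.45782719 0.12137791 0.10768184] [-3.14154939e+00  2.30953277e-03 -3.11513217e+00] [0.72396533 0.45085149 0.01676494]
```

View pics/b.png

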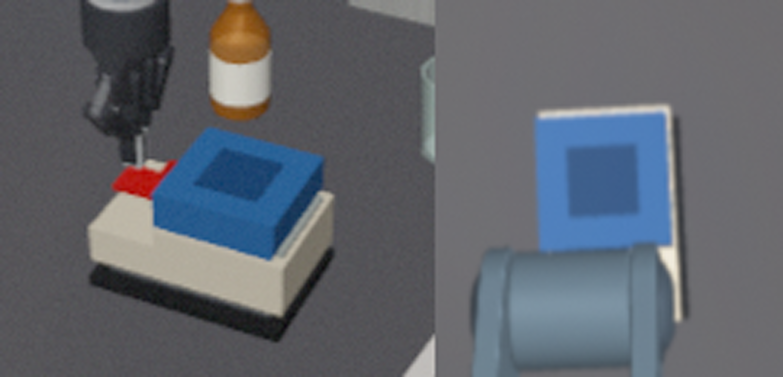

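Call:
{"fn": "jog_arm", "kwargs": {"rows": [[[0,0,0,0,0,-0.003,1],[0,0,0,0,0,-0.003,1],[0,0,0,0,0,-0.002,1],[0,0,0,0,0,0,1]]]}}

```text
clock: 2.6
position: [0.4566, 0.1212, 0.0978]
eef_rot: [-3.142, -0.001, -3.115]
ft_force: [0.5, 0.2, -0.1]
width: -0.0
```

Call:
{"fn": "jog_arm", "kwargs": {"rows": [[[0,0,0,0,0,-0.002,1],[0,0,0,0,0,0,1]]]}}

```text
clock: 2.8
position: [0.4568, 0.1212, 0.096]
eef_rot: [-3.142, -0.0, -3.115]
ft_force: [-0.4, -0.1, 0.3]
width: -0.001
```

Call:
{"fn": "jog_arm", "kwargs": {"rows": [[[0,0,0,0,0,-0.002,1],[0,0,0,0,0,0,1]]]}}

```text
clock: 3.0
position: [0.4568, 0.1212, 0.094]
eef_rot: [-3.142, -0.0, -3.115]
ft_force: [0.2, 0.1, -0.3]
width: 0.002
```

Call:
{"fn": "jog_arm", "kwargs": {"rows": [[[0,0,0,0,0,-0.002,1],[0,0,0,0,0,0,1]]]}}

```text
clock: 3.2
position: [0.4567, 0.1212, 0.0922]
eef_rot: [-3.142, -0.001, -3.115]
ft_force: [-1.5, -0.1, 2.0]
width: -0.002
```

Call:
{"fn": "jog_arm", "kwargs": {"rows": [[[0,0,0,0,0,-0.002,1],[0,0,0,0,0,0,1]]]}}

```text
clock: 3.4
position: [0.4566, 0.1212, 0.09]
eef_rot: [-3.142, -0.001, -3.115]
ft_force: [-2.6, -0.4, 2.1]
width: -0.004
```

Call:
{"fn": "jog_arm", "kwargs": {"rows": [[[0,0,0,0,0,-0.001,1],[0,0,0,0,0,0,1]]]}}

```text
clock: 3.6
position: [0.4567, 0.1212, 0.0891]
eef_rot: [3.142, -0.001, -3.115]
ft_force: [-3.0, 0.3, 2.6]
width: -0.002
```

Call:
{"fn": "jog_arm", "kwargs": {"rows": [[[0,0,0,0,0,-0.001,1],[0,0,0,0,0,0,1]]]}}

```text
clock: 3.8
position: [0.457, 0.1212, 0.0882]
eef_rot: [3.142, 0.0, -3.115]
ft_force: [-2.7, 0.1, 3.2]
width: 0.002
```

Call:
{"fn": "jog_arm", "kwargs": {"rows": [[[0,0,0,0,0,-0.001,1],[0,0,0,0,0,0,1]]]}}

```text
clock: 4.0
position: [0.4568, 0.1212, 0.0872]
eef_rot: [3.142, -0.0, -3.115]
ft_force: [-3.4, -0.1, 3.4]
width: -0.003
```

```bash
cat > look.py <<'E'
import sys
from h import *
im=optics.camera('scene'); cv2.imwrite('pics/%s.png'%sys.argv[1],cv2.resize(im[110:260,200:360],None,fx=4,fy=4,interpolation=cv2.INTER_CUBIC)[:,:,::-1])
print([(o[0],o[1]) for o in blobs(im,'blue',(220,110,340,245),100)])
s=monitor.sense();print(s['clock'],s['position'],s['ft_force'])
E
python3 look.py c1
```

```text
[((np.float64(290.9), np.float64(188.7)), 1821)]
4.05 [0.45684052 0.12123554 0.08722771] [-2.06205112 -0.04960277  3.23685378]
```

Call:
{"fn": "jog_arm", "kwargs": {"rows": [[[0,0,0,-0.001,0,0,1],[0,0,0,-0.002,0,0.005,1],[0,0,0,-0.01,0,0.04,1],[0,0,0,-0.01,0,0.05,1],[0,0,0,0,0,0.05,1]]]}}

```text
clock: 4.55
position: [0.4327, 0.1212, 0.2323]
eef_rot: [-3.142, -0.001, -3.115]
ft_force: [0.4, 0.3, -0.4]
width: 0.001
```

Call:
{"fn": "jog_arm", "kwargs": {"rows": [[[0,0,0,0,0,0.02,0.4],[0,0,0,0,0,0,0.4]]]}}

```text
clock: 4.75
position: [0.4364, 0.1213, 0.256]
eef_rot: [-3.141, 0.01, -3.115]
ft_force: [-0.2, -0.9, -0.3]
width: 0.333
```

```bash
python3 look.py c2
```

```text
[((np.float64(308.1), np.float64(190.4)), 1433)]
4.8 [0.43498914 0.12123633 0.25303585] [-1.10518369 -0.03198283 -1.28258479]
```

View pics/c2.png

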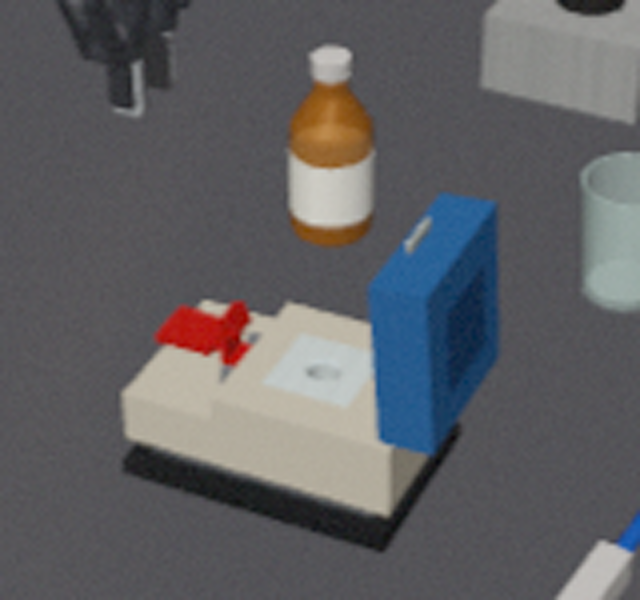

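Call:
{"fn": "jog_arm", "kwargs": {"rows": [[[0,0,-8,0.0054,-0.026,0,0.4],[0,0,-8,0.0054,-0.026,0,0.4],[0,0,-8,0.0054,-0.026,0,0.4],[0,0,-8,0.0054,-0.026,0,0.4],[0,0,-8,0.0054,-0.026,0,0.4]]]}}

```text
clock: 5.3
position: [0.4602, -0.0096, 0.2489]
eef_rot: [-3.14, -0.003, 2.464]
ft_force: [-0.5, -0.5, 0.4]
width: 0.604
```

Call:
{"fn": "jog_arm", "kwargs": {"rows": [[[0,0,-8,0.0054,-0.026,0,0.4],[0,0,-8,0.0054,-0.026,0,0.4],[0,0,-8,0.0054,-0.026,0,0.4],[0,0,-8,0.0054,-0.026,0,0.4],[0,0,-8,0.0054,-0.026,0,0.4]]]}}

```text
clock: 5.8
position: [0.4872, -0.1394, 0.2487]
eef_rot: [-3.139, -0.003, 1.765]
ft_force: [-0.1, 0.2, -0.2]
width: 0.603
```

Call:
{"fn": "jog_arm", "kwargs": {"rows": [[[0,0,-8,0.0054,-0.026,0,0.4],[0,0,-8,0.0054,-0.026,0,0.4],[0,0,-8,0.0054,-0.026,0,0.4],[0,0,-2,0,0,-0.03,0.4],[0,0,0,0,0,-0.03,0.4]]]}}

```text
clock: 6.3
position: [0.5038, -0.2174, 0.1889]
eef_rot: [-3.14, -0.0, 1.316]
ft_force: [0.0, 0.9, -1.1]
width: 0.6
```

```bash
python3 - <<'E'
from h import *
np.set_printoptions(precision=4,suppress=True)
a=optics.camera('scene');b=optics.camera('top')
cv2.imwrite('pics/d.png',np.hstack([cv2.resize(a[230:340,130:240],None,fx=3.6,fy=3.6,interpolation=cv2.INTER_CUBIC),cv2.resize(b[185:284,195:294],(396,396),interpolation=cv2.INTER_CUBIC)])[:,:,::-1])
s=monitor.sense();print(s['clock'],s['position'],s['eef_rot'],s['ft_force'])
X=s['position']+[0,0,-.008]; print(proj('scene',X),proj('top',X))
E
```

```text
6.4 [ 0.5007 -0.2146  0.1844] [-3.1295 -0.0045  1.3171] [-0.2928 -0.4272 -1.2477]
[180.3668 245.9012] [380.4831 243.8168]
```

View pics/d.png

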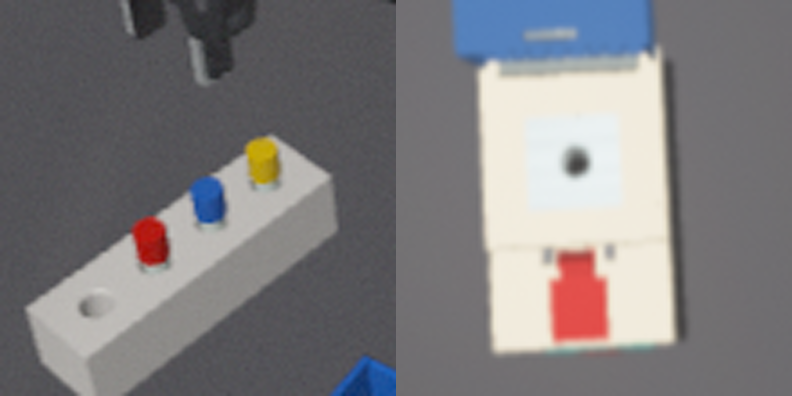

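```bash
python3 - <<'E'
from h import *
np.set_printoptions(precision=4,suppress=True)
for n,(x0,y0,x1,y1) in {'top':(230,216,250,234),'scene':(270,195,292,211)}.items():
    g=cv2.cvtColor(optics.camera(n),cv2.COLOR_RGB2GRAY)[y0:y1,x0:x1].astype(float)
    if n=='scene': print(g.astype(int)[:,::2])
    w=np.clip(np.percentile(g,60)-25-g,0,None); 
    ys,xs=np.mgrid[y0:y1,x0:x1]; p=((w*xs).sum()/w.sum(),(w*ys).sum()/w.sum()); print(n,p,plane(n,p,.079),plane(n,p,.076))
b=plane('top',(240.4,262),.085);print(b)
print(plane('top',(244.2-.2,0),.05))
s=monitor.sense();print(s['clock'],s['position'],s['eef_rot'])
E
```

```text
top (np.float64(239.70416197975254), np.float64(225.2449381327334)) [0.5581 0.1221 0.079 ] [0.5583 0.1224 0.076 ]
[[181 184 192 194 193 193 190 186 181 182 182]
 [182 183 195 194 194 195 193 193 192 184 182]
 [182 190 194 193 194 195 194 195 197 193 189]
 [183 194 193 194 196 196 194 195 195 193 192]
 [187 194 195 195 197 197 197 195 194 193 194]
 [193 195 194 195 198 198 200 198 193 193 195]
 [194 195 195 190 177 180 187 196 194 193 195]
 [194 195 196 177 156 178 182 180 194 196 194]
 [195 196 197 176 153 177 182 173 192 197 195]
 [195 195 198 190 172 176 185 181 194 195 194]
 [195 196 196 196 193 192 195 189 196 195 193]
 [194 196 195 196 198 197 194 195 197 195 188]
 [186 195 196 196 199 197 193 196 197 196 185]
 [184 186 188 195 198 196 193 195 197 192 182]
 [182 180 183 186 191 194 194 195 197 190 182]
 [181 182 182 182 185 186 191 196 196 183 182]]
scene (np.float64(277.5072463768116), np.float64(202.6086956521739)) [0.5527 0.1164 0.079 ] [0.5508 0.1198 0.076 ]
[0.4643 0.1206 0.085 ]
[1.1908 0.1076 0.05  ]
6.5 [ 0.5035 -0.2162  0.1899] [-3.1384 -0.0012  1.3178]
```

Call:
{"fn": "jog_arm", "kwargs": {"rows": [[[0,0,0,0.002,0,-0.03,0.4],[0,0,0,0,0,-0.03,0.4],[0,0,0,0,0,-0.03,0.4],[0,0,0,0,0,0,0.4],[0,0,0,0,0,0,0.4]]]}}

```text
clock: 7.0
position: [0.5071, -0.2171, 0.1028]
eef_rot: [3.14, 0.001, 1.318]
ft_force: [0.7, -0.9, 0.7]
width: 0.601
```

```bash
python3 - <<'E'
from h import *
np.set_printoptions(precision=4,suppress=True)
a=optics.camera('scene');b=optics.camera('top')
cv2.imwrite('pics/e.png',np.hstack([cv2.resize(a[230:340,130:240],(440,440),interpolation=cv2.INTER_CUBIC),cv2.resize(b[205:275,340:410],(350,440),interpolation=cv2.INTER_CUBIC)])[:,:,::-1])
s=monitor.sense();print(s['clock'],s['position'],s['eef_rot'],s['ft_force'])
print(proj('scene',[.559,.1227,.079]),proj('top',[.559,.1227,.079]))
E
```

```text
7.1 [ 0.508  -0.2178  0.1041] [3.1373 0.0016 1.3179] [ 0.2079 -0.3687  0.2007]
[280.8012 201.9465] [239.4723 224.8802]
```

View pics/e.png

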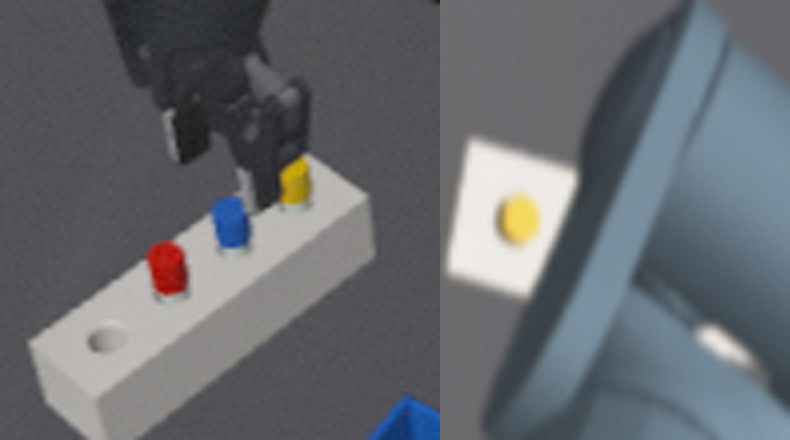

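Call:
{"fn": "jog_arm", "kwargs": {"rows": [[[0,0,0,-0.001,0,-0.015,0.4],[0,0,0,0,0,-0.015,0.4],[0,0,0,0,0,-0.008,0.4],[0,0,0,0,0,0,0.4],[0,0,0,0,0,0,0.4]]]}}

```text
clock: 7.6
position: [0.5052, -0.2167, 0.0629]
eef_rot: [-3.141, -0.0, 1.318]
ft_force: [-0.0, 0.0, -0.1]
width: 0.599
```

Call:
{"fn": "jog_arm", "kwargs": {"squeeze": 25, "rows": [[[0,0,0,0,0,-0.002,0.4],[0,0,0,0,0,0,0.6],[0,0,0,0,0,0,0.8],[0,0,0,0,0,0,0.9],[0,0,0,0,0,0,0.9]]]}}

```text
clock: 8.1
position: [0.5056, -0.2169, 0.0617]
eef_rot: [3.141, 0.0, 1.318]
ft_force: [0.0, 1.0, -0.0]
width: 0.225
```

Call:
{"fn": "jog_arm", "kwargs": {"rows": [[[0,0,0,0,0,0,1],[0,0,0,0,0,0,1],[0,0,0,0,0,0,1]]]}}

```text
clock: 8.4
position: [0.5056, -0.2169, 0.0616]
eef_rot: [3.141, 0.0, 1.318]
ft_force: [0.4, 0.2, 2.6]
width: 0.222
```

Call:
{"fn": "jog_arm", "kwargs": {"rows": [[[0,0,0,0,0,0.01,1],[0,0,0,0,0,0.03,1],[0,0,0,0,0,0.04,1],[0,0,0,0,0,0.045,1],[0,0,0,0,0,0.045,1]]]}}

```text
clock: 8.9
position: [0.5046, -0.2163, 0.2331]
eef_rot: [-3.14, -0.0, 1.318]
ft_force: [0.5, -0.5, -0.5]
width: 0.223
```

Call:
{"fn": "jog_arm", "kwargs": {"rows": [[[0,0,-7.4,0.0053,0.034,0,1],[0,0,-7.4,0.0053,0.034,0,1],[0,0,-7.4,0.0053,0.034,0,1],[0,0,-7.4,0.0053,0.034,0,1],[0,0,-7.4,0.0053,0.034,0,1]]]}}

```text
clock: 9.4
position: [0.5314, -0.0453, 0.2317]
eef_rot: [-3.141, 0.0, 0.666]
ft_force: [0.8, 0.2, 0.1]
width: 0.222
```

Call:
{"fn": "jog_arm", "kwargs": {"rows": [[[0,0,-7.4,0.0053,0.034,0,1],[0,0,-7.4,0.0053,0.034,0,1],[0,0,-7.4,0.0053,0.034,0,1],[0,0,-7.4,0.0053,0.034,0,1],[0,0,-7.4,0.0053,0.034,0,1]]]}}

```text
clock: 9.9
position: [0.5579, 0.1247, 0.2316]
eef_rot: [3.141, 0.001, 0.021]
ft_force: [0.6, -0.1, -0.4]
width: 0.221
```

Call:
{"fn": "jog_arm", "kwargs": {"rows": [[[0,0,0,0,0,0,1],[0,0,0,0,0,0,1],[0,0,0,0,0,0,1]]]}}

```text
clock: 10.2
position: [0.5581, 0.1225, 0.2313]
eef_rot: [3.141, 0.001, 0.026]
ft_force: [0.7, -0.6, -0.0]
width: 0.219
```

Call:
{"fn": "jog_arm", "kwargs": {"rows": [[[0,0,0,0.001,0,-0.03,1],[0,0,0,0,0,-0.03,1],[0,0,0,0,0,-0.022,1],[0,0,0,0,0,0,1],[0,0,0,0,0,0,1]]]}}

```text
clock: 10.7
position: [0.5595, 0.1224, 0.1498]
eef_rot: [3.141, 0.0, 0.025]
ft_force: [0.7, -0.3, -0.1]
width: 0.221
```

```bash
python3 look.py f; python3 -c "
from h import *
s=monitor.sense();print(s['eef_rot'],proj('scene',s['position']+[0,0,-.0536]),proj('scene',s['position']+[0,0,.016]))"
```

```text
[((np.float64(308.1), np.float64(190.5)), 1439)]
10.75 [0.56024499 0.12257445 0.15084459] [-0.11575103  0.82583621  0.61306359]
[ 3.14151613e+00 -2.12268374e-03  2.53450011e-02] [281.17319214 196.4581099 ] [281.0379212  173.94799388]
```

View pics/f.png

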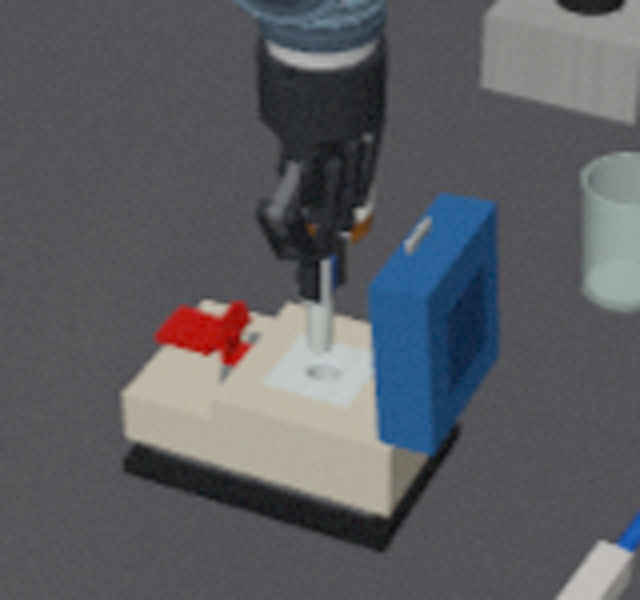

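Call:
{"fn": "jog_arm", "kwargs": {"rows": [[[0,0,0,0,0,-0.006,1],[0,0,0,0,0,-0.006,1],[0,0,0,0,0,0,1]]]}}

```text
clock: 11.05
position: [0.5589, 0.1232, 0.1367]
eef_rot: [-3.142, 0.001, 0.026]
ft_force: [-0.3, 0.3, 0.5]
width: 0.226
```

Call:
{"fn": "jog_arm", "kwargs": {"rows": [[[0,0,0,0,0,-0.004,1],[0,0,0,0,0,0,1]]]}}

```text
clock: 11.25
position: [0.5591, 0.1233, 0.1329]
eef_rot: [-3.142, 0.001, 0.026]
ft_force: [-0.2, -0.8, -0.7]
width: 0.224
```

Call:
{"fn": "jog_arm", "kwargs": {"rows": [[[0,0,0,0,0,-0.004,1],[0,0,0,0,0,0,1]]]}}

```text
clock: 11.45
position: [0.5591, 0.1232, 0.1288]
eef_rot: [3.142, 0.001, 0.026]
ft_force: [0.6, -0.3, 0.1]
width: 0.226
```

Call:
{"fn": "jog_arm", "kwargs": {"rows": [[[0,0,0,0,0,-0.004,1],[0,0,0,0,0,0,1]]]}}

```text
clock: 11.65
position: [0.5593, 0.1232, 0.1248]
eef_rot: [-3.142, 0.0, 0.026]
ft_force: [0.3, -0.2, -1.4]
width: 0.227
```

Call:
{"fn": "jog_arm", "kwargs": {"rows": [[[0,0,0,0,0,-0.004,1],[0,0,0,0,0,-0.004,1],[0,0,0,0,0,0,1]]]}}

```text
clock: 11.95
position: [0.5592, 0.1232, 0.1167]
eef_rot: [-3.142, 0.0, 0.026]
ft_force: [0.6, -0.2, -2.3]
width: 0.222
```

Call:
{"fn": "jog_arm", "kwargs": {"rows": [[[0,0,0,0,0,-0.004,1],[0,0,0,0,0,-0.004,1],[0,0,0,0,0,0,1]]]}}

```text
clock: 12.25
position: [0.5592, 0.1232, 0.1087]
eef_rot: [3.142, 0.0, 0.026]
ft_force: [0.7, 0.4, -1.1]
width: 0.222
```

Call:
{"fn": "jog_arm", "kwargs": {"rows": [[[0,0,0,0,0,-0.004,1],[0,0,0,0,0,-0.002,1],[0,0,0,0,0,0,1]]]}}

```text
clock: 12.55
position: [0.5593, 0.1232, 0.103]
eef_rot: [-3.142, 0.0, 0.026]
ft_force: [1.1, 0.7, -1.4]
width: 0.223
```

Call:
{"fn": "jog_arm", "kwargs": {"rows": [[[0,0,0,0,0,-0.002,1],[0,0,0,0,0,-0.002,1],[0,0,0,0,0,0,1]]]}}

```text
clock: 12.85
position: [0.5593, 0.1232, 0.0991]
eef_rot: [-3.142, -0.0, 0.026]
ft_force: [1.8, -0.3, -1.1]
width: 0.222
```

Call:
{"fn": "jog_arm", "kwargs": {"rows": [[[0,0,0,0,0,-0.002,1],[0,0,0,0,0,0,1]]]}}

```text
clock: 13.05
position: [0.5594, 0.1232, 0.0972]
eef_rot: [-3.142, -0.0, 0.026]
ft_force: [1.6, 0.4, -0.7]
width: 0.222
```

Call:
{"fn": "jog_arm", "kwargs": {"rows": [[[0,0,0,0,0,-0.002,1],[0,0,0,0,0,0,1]]]}}

```text
clock: 13.25
position: [0.5594, 0.1232, 0.0952]
eef_rot: [-3.142, -0.0, 0.026]
ft_force: [1.6, 0.4, -0.7]
width: 0.221
```

Call:
{"fn": "jog_arm", "kwargs": {"rows": [[[0,0,0,0,0,-0.002,1],[0,0,0,0,0,0,1]]]}}

```text
clock: 13.45
position: [0.5594, 0.1232, 0.0932]
eef_rot: [-3.142, -0.0, 0.026]
ft_force: [1.7, -0.1, -0.9]
width: 0.221
```

Call:
{"fn": "jog_arm", "kwargs": {"rows": [[[0,0,0,0,0,-0.001,1],[0,0,0,0,0,0,1]]]}}

```text
clock: 13.65
position: [0.5594, 0.1232, 0.0923]
eef_rot: [-3.142, -0.0, 0.026]
ft_force: [1.6, -0.5, 0.5]
width: 0.222
```

Call:
{"fn": "jog_arm", "kwargs": {"rows": [[[0,0,0,0,0,-0.001,1],[0,0,0,0,0,0,1]]]}}

```text
clock: 13.85
position: [0.5594, 0.1232, 0.0913]
eef_rot: [3.142, -0.0, 0.026]
ft_force: [1.7, 0.5, 0.7]
width: 0.222
```

Call:
{"fn": "jog_arm", "kwargs": {"rows": [[[0,0,0,0,0,-0.001,1],[0,0,0,0,0,0,1]]]}}

```text
clock: 14.05
position: [0.5595, 0.1232, 0.0904]
eef_rot: [3.142, -0.0, 0.026]
ft_force: [1.5, -0.2, 2.2]
width: 0.223
```

Call:
{"fn": "jog_arm", "kwargs": {"rows": [[[0,0,0,0,0,-0.001,1],[0,0,0,0,0,0,1]]]}}

```text
clock: 14.25
position: [0.5595, 0.1232, 0.0895]
eef_rot: [-3.142, -0.0, 0.026]
ft_force: [2.0, -0.2, 1.1]
width: 0.22
```

Call:
{"fn": "jog_arm", "kwargs": {"rows": [[[0,0,0,0,0,-0.001,1],[0,0,0,0,0,0,1]]]}}

```text
clock: 14.45
position: [0.5595, 0.1232, 0.0885]
eef_rot: [3.142, -0.0, 0.026]
ft_force: [2.3, -0.5, 2.9]
width: 0.222
```

Call:
{"fn": "jog_arm", "kwargs": {"rows": [[[0,0,0,0,0,-0.001,1],[0,0,0,0,0,0,1]]]}}

```text
clock: 14.65
position: [0.5596, 0.1232, 0.0881]
eef_rot: [3.141, -0.0, 0.026]
ft_force: [-0.5, -0.3, 8.0]
width: 0.223
```

Call:
{"fn": "jog_arm", "kwargs": {"rows": [[[0,0,0,0,0,0.003,1],[0,0,0,0,0,0.001,1],[0,0,0,0,0,0,0.65],[0,0,0,0,0,0,0.5],[0,0,0,0,0,0,0.5]]]}}

```text
clock: 15.15
position: [0.5586, 0.1233, 0.0907]
eef_rot: [-3.142, 0.002, 0.026]
ft_force: [0.1, -0.3, 0.1]
width: 0.498
```

Call:
{"fn": "jog_arm", "kwargs": {"rows": [[[0,0,0,0,0,0.01,0.5],[0,0,0,0,0,0.03,0.5],[0,0,0,0,0,0.04,0.5],[0,0,0,0,0,0.05,0.5],[0,0,0,0,0,0.05,1]]]}}

```text
clock: 15.65
position: [0.5587, 0.1233, 0.2736]
eef_rot: [-3.142, 0.001, 0.026]
ft_force: [0.6, 0.2, -0.5]
width: 0.343
```

Call:
{"fn": "jog_arm", "kwargs": {"rows": [[[0,0,0,0,-0.045,0.02,1],[0,0,0,0,-0.045,0,1],[0,0,0,0,-0.045,0,1]]]}}

```text
clock: 15.95
position: [0.5595, -0.013, 0.2937]
eef_rot: [3.141, -0.003, 0.027]
ft_force: [-0.0, -0.2, -0.1]
width: -0.003
```

```bash
python3 - <<'E'
from h import *
a=optics.camera('scene');b=optics.camera('top')
cv2.imwrite('pics/g.png',np.hstack([cv2.resize(a[130:250,220:340],(400,400),interpolation=cv2.INTER_CUBIC),cv2.resize(b[180:280,190:290],(400,400),interpolation=cv2.INTER_CUBIC)])[:,:,::-1])
print([(o[0],o[1]) for o in blobs(b,'blue',(225,210,255,240),5)]); print(proj('top',[.559,.1227,.109]),proj('scene',[.559,.1227,.109]))
s=monitor.sense();print(s['clock'],s['position'],s['eef_rot'])
E
```

```text
[((np.float64(239.0), np.float64(224.8)), 21)]
[238.46601233 223.89404913] [280.73902065 192.61008483]
16.05 [ 0.55927299 -0.0160616   0.29239675] [ 3.14004286e+00 -9.67520183e-04  2.04368145e-02]
```

View pics/g.png

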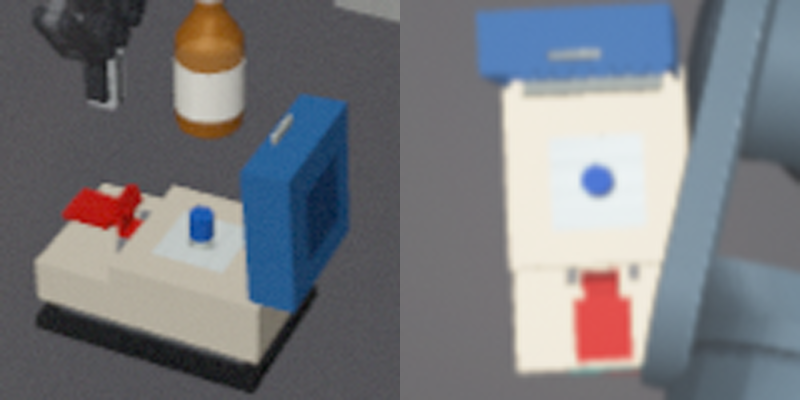

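Call:
{"fn": "jog_arm", "kwargs": {"rows": [[[0,0,0,0.026,0.028,0,1],[0,0,0,0.026,0.028,0,1],[0,0,0,0.026,0.028,0,1],[0,0,0,0.026,0.028,0,1],[0,0,0,0.027,0.028,0,1]]]}}

```text
clock: 16.55
position: [0.6909, 0.1301, 0.2919]
eef_rot: [-3.141, 0.0, 0.027]
ft_force: [-0.9, -0.3, -0.1]
width: 0.006
```

Call:
{"fn": "jog_arm", "kwargs": {"rows": [[[0,0,0,0,0,0,1],[0,0,0,0,0,-0.03,1],[0,0,0,0,0,-0.03,1],[0,0,0,0,0,-0.032,1],[0,0,0,0,0,0,1]]]}}

```text
clock: 17.05
position: [0.6867, 0.1282, 0.1937]
eef_rot: [-3.142, 0.011, 0.026]
ft_force: [0.2, -0.5, -0.9]
width: 0.0
```

```bash
python3 - <<'E'
from h import *
s=monitor.sense();print(s['clock'],s['position'],s['ft_force'])
hx,hz=.621,.083
prev=None
for th in [1.5,1.4,1.3,1.2,1.1,1.0,.9,.8,.7,.6,.5,.4,.3,.2,.13]:
    r=.105 if th>.6 else .105+(.6-th)/.5*.014
    rz=min(r,.115)
    x=hx-r*np.cos(th)+.038*np.sin(th)+.011; z=hz+rz*np.sin(th)+.038*np.cos(th)+.008
    print(th,round(x,4),round(z,4),prev is not None and np.round([x-prev[0],z-prev[1]],4)); prev=(x,z)
E
```

```text
17.05 [0.68672139 0.128204   0.19368849] [ 0.21592763 -0.5481012  -0.91961718]
1.5 0.6625 0.1984 False
1.4 0.6516 0.2009 [-0.0109  0.0025]
1.3 0.6405 0.2023 [-0.0111  0.0014]
1.2 0.6294 0.2026 [-0.0112  0.0003]
1.1 0.6182 0.2018 [-0.0111 -0.0008]
1.0 0.6072 0.1999 [-0.011  -0.0019]
0.9 0.5965 0.1969 [-0.0107 -0.003 ]
0.8 0.5861 0.1928 [-0.0104 -0.0041]
0.7 0.5762 0.1877 [-0.0099 -0.0051]
0.6 0.5668 0.1817 [-0.0094 -0.0061]
0.5 0.5556 0.176 [-0.0112 -0.0056]
0.4 0.5449 0.1691 [-0.0107 -0.007 ]
0.3 0.5349 0.1608 [-0.01   -0.0083]
0.2 0.5257 0.1511 [-0.0092 -0.0097]
0.13 0.5198 0.1436 [-0.0059 -0.0075]
```

Call:
{"fn": "jog_arm", "kwargs": {"rows": [[[0,0,0,-0.01,-0.003,0,1],[0,0,0,-0.01,0,0,1],[0,0,0,0,0,0,1]]]}}

```text
clock: 17.35
position: [0.67, 0.1254, 0.2015]
eef_rot: [-3.142, -0.002, 0.026]
ft_force: [0.2, 0.1, -0.0]
width: -0.001
```

Call:
{"fn": "jog_arm", "kwargs": {"rows": [[[0,0,0,-0.004,0,0,1],[0,0,0,0,0,0,1]]]}}

```text
clock: 17.55
position: [0.6664, 0.1253, 0.2002]
eef_rot: [-3.142, -0.001, 0.026]
ft_force: [-0.3, -0.6, -0.3]
width: 0.003
```

Call:
{"fn": "jog_arm", "kwargs": {"rows": [[[0,0,0,-0.004,0,0,1],[0,0,0,0,0,0,1]]]}}

```text
clock: 17.75
position: [0.6624, 0.1252, 0.1996]
eef_rot: [3.141, -0.001, 0.026]
ft_force: [0.1, -0.7, -0.5]
width: -0.003
```

Call:
{"fn": "jog_arm", "kwargs": {"rows": [[[0,0,0,-0.004,0,0,1],[0,0,0,0,0,0,1]]]}}

```text
clock: 17.95
position: [0.659, 0.1251, 0.2003]
eef_rot: [3.141, -0.003, 0.026]
ft_force: [3.1, -0.4, 2.6]
width: -0.002
```

Call:
{"fn": "jog_arm", "kwargs": {"rows": [[[0,0,0,-0.008,0,0.001,1],[0,0,0,-0.011,0,0.001,1],[0,0,0,-0.011,0,0,1],[0,0,0,-0.011,0,-0.001,1],[0,0,0,0,0,0,1]]]}}

```text
clock: 18.45
position: [0.6155, 0.1254, 0.2]
eef_rot: [-3.141, 0.002, 0.026]
ft_force: [1.7, -1.4, 4.5]
width: -0.0
```

Call:
{"fn": "jog_arm", "kwargs": {"rows": [[[0,0,0,-0.011,0,-0.002,1],[0,0,0,-0.011,0,-0.003,1],[0,0,0,0,0,0,1]]]}}

```text
clock: 18.75
position: [0.5937, 0.1253, 0.1943]
eef_rot: [-3.142, 0.003, 0.026]
ft_force: [1.6, -1.2, 3.6]
width: 0.003
```

```bash
python3 look.py k
```

```text
[((np.float64(294.9), np.float64(190.1)), 1697)]
18.8 [0.59445083 0.12529859 0.19465849] [ 2.11704151 -0.84035321  2.86631498]
```

View pics/k.png

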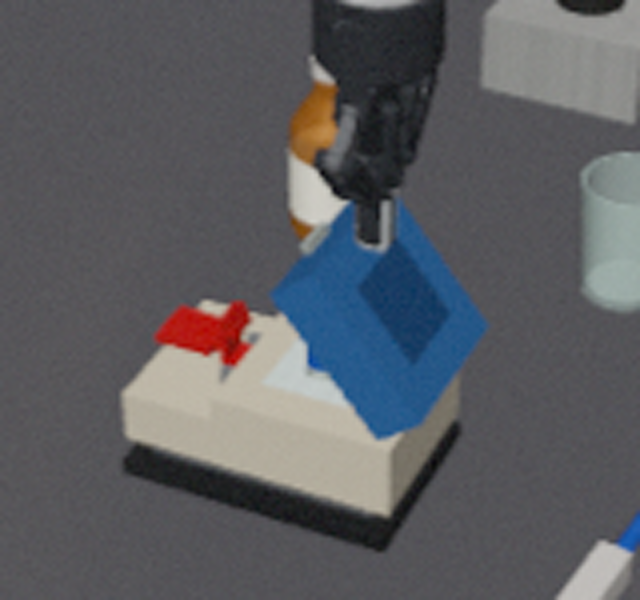

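Call:
{"fn": "jog_arm", "kwargs": {"rows": [[[0,0,0,-0.009,0,-0.003,1],[0,0,0,-0.01,0,-0.005,1],[0,0,0,-0.009,0,-0.006,1],[0,0,0,0,0,0,1]]]}}

```text
clock: 19.2
position: [0.5652, 0.1252, 0.1799]
eef_rot: [3.142, 0.004, 0.026]
ft_force: [0.1, -2.7, 3.5]
width: -0.002
```

Call:
{"fn": "jog_arm", "kwargs": {"rows": [[[0,0,0,-0.011,0,-0.006,1],[0,0,0,-0.011,0,-0.007,1],[0,0,0,0,0,0,1]]]}}

```text
clock: 19.5
position: [0.5437, 0.1257, 0.167]
eef_rot: [-3.141, 0.003, 0.026]
ft_force: [1.9, 0.2, 2.5]
width: -0.0
```

Call:
{"fn": "jog_arm", "kwargs": {"rows": [[[0,0,0,-0.01,0,-0.008,1],[0,0,0,0,0,0,1]]]}}

```text
clock: 19.7
position: [0.534, 0.1255, 0.1591]
eef_rot: [-3.141, 0.002, 0.026]
ft_force: [2.3, 0.8, 0.6]
width: -0.001
```

Call:
{"fn": "jog_arm", "kwargs": {"rows": [[[0,0,0,-0.009,0,-0.009,1],[0,0,0,0,0,0,1]]]}}

```text
clock: 19.9
position: [0.5247, 0.1254, 0.1498]
eef_rot: [-3.141, 0.003, 0.026]
ft_force: [1.8, 0.8, 1.2]
width: 0.002
```

Call:
{"fn": "jog_arm", "kwargs": {"rows": [[[0,0,0,-0.006,0,-0.006,1],[0,0,0,-0.004,0,-0.004,1],[0,0,0,0,0,0,1]]]}}

```text
clock: 20.2
position: [0.5151, 0.1252, 0.1403]
eef_rot: [-3.142, 0.003, 0.026]
ft_force: [0.2, 0.6, 3.4]
width: 0.002
```

Call:
{"fn": "jog_arm", "kwargs": {"rows": [[[0,0,0,0,0,-0.002,1],[0,0,0,0,0,0,1]]]}}

```text
clock: 20.4
position: [0.5148, 0.1253, 0.1386]
eef_rot: [3.142, 0.004, 0.026]
ft_force: [-4.3, 0.1, 5.1]
width: -0.002
```

Call:
{"fn": "jog_arm", "kwargs": {"rows": [[[0,0,0,0,0,-0.002,1],[0,0,0,0,0,0,1]]]}}

```text
clock: 20.6
position: [0.5151, 0.1253, 0.1371]
eef_rot: [3.142, 0.004, 0.026]
ft_force: [-4.3, 0.1, 6.4]
width: 0.004
```

Call:
{"fn": "jog_arm", "kwargs": {"rows": [[[0,0,0,0,0,-0.001,1],[0,0,0,0,0,0,1]]]}}

```text
clock: 20.8
position: [0.515, 0.1253, 0.1364]
eef_rot: [3.141, 0.004, 0.026]
ft_force: [-7.4, -0.2, 7.1]
width: 0.002
```

Call:
{"fn": "jog_arm", "kwargs": {"rows": [[[0,0,0,0,0,-0.001,1],[0,0,0,0,0,0,1]]]}}

```text
clock: 21.0
position: [0.5147, 0.1253, 0.1355]
eef_rot: [3.141, 0.005, 0.027]
ft_force: [-8.0, -0.9, 9.2]
width: -0.0
```

Call:
{"fn": "jog_arm", "kwargs": {"rows": [[[0,0,0,0,0,-0.001,1],[0,0,0,0,0,0,1]]]}}

```text
clock: 21.2
position: [0.5144, 0.1253, 0.1346]
eef_rot: [3.141, 0.006, 0.027]
ft_force: [-10.5, -1.5, 12.1]
width: 0.003
```

Call:
{"fn": "jog_arm", "kwargs": {"rows": [[[0,0,0,-0.0015,0,0,1],[0,0,0,0,0,0,1]]]}}

```text
clock: 21.4
position: [0.5142, 0.1253, 0.1347]
eef_rot: [3.141, 0.002, 0.026]
ft_force: [-4.3, 0.8, 7.5]
width: -0.001
```

Call:
{"fn": "jog_arm", "kwargs": {"rows": [[[0,0,0,-0.0003,0,-0.001,1],[0,0,0,0,0,0,1]]]}}

```text
clock: 21.6
position: [0.514, 0.1252, 0.1342]
eef_rot: [3.141, 0.002, 0.026]
ft_force: [-5.3, -1.3, 10.4]
width: 0.004
```

Call:
{"fn": "jog_arm", "kwargs": {"rows": [[[0,0,0,-0.0008,0,-0.001,1],[0,0,0,0,0,0,1]]]}}

```text
clock: 21.8
position: [0.5136, 0.1252, 0.1332]
eef_rot: [3.141, 0.001, 0.026]
ft_force: [-4.8, -0.6, 8.3]
width: -0.0
```

Call:
{"fn": "jog_arm", "kwargs": {"rows": [[[0,0,0,-0.0008,0,-0.001,1],[0,0,0,0,0,0,1]]]}}

```text
clock: 22.0
position: [0.513, 0.1252, 0.1319]
eef_rot: [3.141, 0.0, 0.026]
ft_force: [-2.8, -0.4, 6.6]
width: -0.006
```

Call:
{"fn": "jog_arm", "kwargs": {"rows": [[[0,0,0,-0.0004,0,-0.001,1],[0,0,0,0,0,0,1]]]}}

```text
clock: 22.2
position: [0.5127, 0.1252, 0.131]
eef_rot: [3.141, 0.0, 0.026]
ft_force: [-3.4, -0.4, 6.3]
width: 0.0
```

Call:
{"fn": "jog_arm", "kwargs": {"rows": [[[0,0,0,-0.0004,0,-0.001,1],[0,0,0,0,0,0,1]]]}}

```text
clock: 22.4
position: [0.5122, 0.1252, 0.1297]
eef_rot: [3.141, 0.0, 0.026]
ft_force: [-1.8, -0.4, 5.2]
width: -0.001
```

Call:
{"fn": "jog_arm", "kwargs": {"rows": [[[0,0,0,-0.0003,0,-0.001,1],[0,0,0,0,0,0,1]]]}}

```text
clock: 22.6
position: [0.5116, 0.1252, 0.1281]
eef_rot: [3.141, 0.001, 0.026]
ft_force: [-0.4, -1.0, 2.7]
width: 0.002
```

Call:
{"fn": "jog_arm", "kwargs": {"rows": [[[0,0,0,-0.0003,0,-0.001,1],[0,0,0,0,0,0,1]]]}}

```text
clock: 22.8
position: [0.5113, 0.1252, 0.1272]
eef_rot: [3.141, 0.001, 0.026]
ft_force: [-3.0, -0.9, 4.4]
width: -0.002
```

Call:
{"fn": "jog_arm", "kwargs": {"rows": [[[0,0,0,-0.0005,0,-0.001,1],[0,0,0,0,0,0,1]]]}}

```text
clock: 23.0
position: [0.5109, 0.1252, 0.1262]
eef_rot: [3.141, 0.0, 0.026]
ft_force: [-2.5, -0.3, 4.6]
width: 0.003
```

Call:
{"fn": "jog_arm", "kwargs": {"rows": [[[0,0,0,-0.0003,0,-0.0007,1],[0,0,0,0,0,0,1]]]}}

```text
clock: 23.2
position: [0.5107, 0.1252, 0.1255]
eef_rot: [3.141, 0.0, 0.026]
ft_force: [-2.1, -1.5, 3.9]
width: 0.002
```

Call:
{"fn": "jog_arm", "kwargs": {"rows": [[[0,0,0,-0.0003,0,-0.0007,1],[0,0,0,0,0,0,1]]]}}

```text
clock: 23.4
position: [0.5105, 0.1252, 0.1249]
eef_rot: [3.141, -0.0, 0.026]
ft_force: [-1.4, -1.5, 4.3]
width: -0.0
```

Call:
{"fn": "jog_arm", "kwargs": {"rows": [[[0,0,0,-0.0003,0,-0.0007,1],[0,0,0,0,0,0,1]]]}}

```text
clock: 23.6
position: [0.5104, 0.1252, 0.1246]
eef_rot: [3.141, -0.001, 0.026]
ft_force: [-2.3, -1.2, 5.5]
width: -0.001
```

Call:
{"fn": "jog_arm", "kwargs": {"rows": [[[0,0,0,0,0,-0.001,1],[0,0,0,0,0,0,1]]]}}

```text
clock: 23.8
position: [0.5104, 0.1252, 0.1243]
eef_rot: [3.141, -0.0, 0.026]
ft_force: [-5.6, -1.4, 10.4]
width: 0.002
```

Call:
{"fn": "jog_arm", "kwargs": {"rows": [[[0,0,0,0,0,0.002,1],[0,0,0,0,0,0.002,1],[0,0,0,0,0,0,1]]]}}

```text
clock: 24.1
position: [0.5111, 0.1253, 0.1278]
eef_rot: [-3.141, -0.003, 0.026]
ft_force: [3.0, -0.2, 3.0]
width: 0.003
```

Call:
{"fn": "jog_arm", "kwargs": {"rows": [[[0,0,0,0,0,0.004,1],[0,0,0,0,0,0,1]]]}}

```text
clock: 24.3
position: [0.5096, 0.1254, 0.1309]
eef_rot: [-3.141, 0.001, 0.026]
ft_force: [0.3, -0.3, 0.0]
width: -0.002
```

Hard stop reached, and the force vanished on lifting, so the hood has latched. Retract and check.

Call:
{"fn": "jog_arm", "kwargs": {"rows": [[[0,0,0,0,0,0.02,1],[0,0,0,0,0,0.04,1],[0,0,0,-0.02,-0.03,0.04,1],[0,0,0,-0.02,-0.04,0.02,1],[0,0,0,-0.02,-0.04,0,1]]]}}

```text
clock: 24.8
position: [0.4522, 0.0165, 0.2516]
eef_rot: [3.14, -0.006, 0.028]
ft_force: [0.7, -0.4, 0.3]
width: 0.002
```

Call:
{"fn": "jog_arm", "kwargs": {"rows": [[[0,0,0,-0.01,-0.03,0,1],[0,0,0,0,0,0,1],[0,0,0,0,0,0,1],[0,0,0,0,0,0,1]]]}}

```text
clock: 25.2
position: [0.4415, -0.0119, 0.2479]
eef_rot: [-3.141, 0.001, 0.027]
ft_force: [0.2, -0.2, 0.1]
width: 0.001
```

```bash
python3 look.py z; python3 - <<'E'
from h import *
a=optics.camera('scene')
cv2.imwrite('pics/z2.png',a[:,:,::-1])
E
```

```text
[((np.float64(281.6), np.float64(195.8)), 1746)]
25.25 [ 0.44157799 -0.01180161  0.24793448] [ 0.33157657 -0.33029168  0.0485693 ]
```

View pics/z2.png

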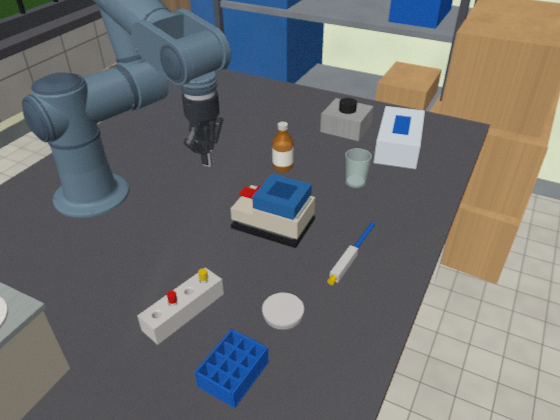

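The hood blob is back at (281.6, 195.8) with 1746 px. The first picture had it at (281.5, 195.8) with 1747 px, so it is shut and latched. The blue tube is gone from the rack, and everything else stands where it was.

```bash
python3 -c "
from plant import env
print(env.hand_in())"
```

```text
the job is handed in; nothing more can be done
None
```

The job is done and handed in at about 25 s. The reader is shut with the blue-capped tube inside.

- **Button:** I pressed it by feel, at about 3.4 N, until the hood sprang open. A picture confirmed the hood upright.
- **Tube:** I lowered it into the well until it met the floor's hard stop, at about 8 N, and then let go. A picture showed it standing in the well with the cap just above the aluminium top.
- **Hood:** I pushed it over from behind and pressed it down near the front edge. The vertical force peaked at about 12 N, or about 16 N in total with the sideways drag. It then fell to about 3 N and rose to 10 N at the hard stop.

**Last checks:** About 1 s after I let go, the hood appeared in the same place and at the same size as when it was latched at the start. The force reading was near zero with the arm clear of everything. The other objects looked unmoved in the last picture.

**Less clear:** The force dropped gradually as the hood went in, with no sharp click. I judged it latched from the hard stop, and because the hood stayed shut after I let go.

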